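Test a rubber block's firmness and mark the reading

ROBOT

A 6-joint arm with a two-finger parallel gripper is mounted at the origin on a cart in front of the work surface, level with it; the furniture and walls round the work are solid. World frame = base frame: x ahead of the robot, y to its left, z up, the work surface at z = 0. Lengths are in m, angles in rad, forces in N, time in s.
With the tool pointing down it reaches from about 0.375 to 0.975 m from the base axis. Payload 3.8 kg.
Tool frame: the origin (TCP) lies midway between the tips of the shut fingers; the grasp point (between the pads) lies 19 mm behind it; z points along the fingers, y is the line along which they close (so a half turn about z gives the same grasp; the last joint's range is limited). The gripper opens to 85 mm and grips with 20 to 120 N. Pads are 22 mm wide; open, the fingers measure 114 mm over their backs; the gripper's body (76 mm by 85 mm) begins 54 mm behind the grasp point. The pads swing forward as they close: fully open they stand 13 mm farther back than shut.
Start: joints at [-1.231, 0.264, 1.604, -0, 1.274, -0.037], TCP at [0.248, -0.628, 0.231] pointing down, gripper open.
Joint ranges: [-2.63, 2.63], [-0.94, 2.18], [0.31, 2.57], [-1.31, 4.45], [0, 2.66], [-2.55, 2.55]. Speed limits (rad/s): [2.57, 2.57, 3.14, 3.14, 3.14, 3.14].

INTERFACE

Orientations are given as a rotation vector (axis times angle).
In Python, from workcell import read_state, vision, ticket gives the robot as it stands. The module is installed in compiled form; this text tells all that it offers.
- The arm moves only by the tool jog_arm, never from a script. Its arguments are lists of equal length, an entry for each row: "turn": the turn, a rotation vector about the tool's x, y, z in rad, a list of three; "delta_pos": the shift along the tool's x, y, z in m, a list of three; "gripper": the finger opening in m, from 0 to 0.0854. In form: {"turn": [[rx, ry, rz], ...], "delta_pos": [[dx, dy, dz], ...], "gripper": [gripper, ...]}. A call has 1 to 20 rows; each row shifts and turns the commanded pose from where the row before left it, along the tool's axes as they then stand; what a row does not reach is not made up. A row lasts 1/12 s, in which the tool goes at most 41.7 mm and 7.16 degrees, less where a joint would pass 70% of its speed; a pose out of reach is approached as far as the arm can. A call with a gripper value outside its range is refused whole. The fingers move at their own pace and stop on an object; "grip_force" is the grip in N (left out, the last holds). Time passes only in rows, so rows that do not move let the fingers close. It gives the time, the measured TCP pose, the force, the opening and the grip force at its end, in the units of the state.
- read_state(): the state, without advancing time (a new reading comes with each control period).
- vision.read_camera(name): name is "side" or "top" or "wrist"; returns the picture (480x640x3 uint8, red, green, blue); there is no depth.
- vision.calibration(name): a dict with "vfov" (degrees; the focal length in pixels is half the picture's height over the tangent of half this angle, whatever the lens; pixels are square), "cx", "cy" (the principal point, pixels), "R" (3x3) and "t" (3): a world point X has camera coordinates R X + t; the wrist camera has in their place "mount" (4x4, takes a point from camera to tool coordinates, whose origin is the TCP and whose axes are the flange's). Camera axes: x right, y down, z forward; pixel columns grow to the right and rows downward; lengths in m; the calibration is good to about 2 mm. The wrist camera is an equidistant fisheye: a pixel r from the principal point sees the ray r / f radians off the axis. A picture is of the moment at which its call begins: read the wrist's pose just before it. calibration takes no time and is no camera call.
- ticket.finish_job(): hands the job in; it is judged then, once.
The state is a dict: "time": time; "q": joint angles; "joint_vel": joint speeds; "joint_torque": joint torques, N m; "tool_pos": TCP position; "tcp_rot": TCP orientation; "wrist_force": force on the tool from outside, world axes, zero at the start; "torque": the same for the moment, N m; "width": opening from 0.0 (shut) to 1.0 (fully open); "grip_force": force on a finger pad.
Only numpy, scipy, OpenCV 4.12 (cv2) and the standard library are available. Lean on these libraries where they do the work, as an engineer would, in place of code of your own. Each camera call takes 0.05 s, during which the arm holds its last target. There are 200 camera calls.

TASK

Test how firm the loose rubber block is: push it fully home under the pin of the bench tester, then press the tester's knob all the way down and let it come back up, which leaves the pointer standing at the depth the pin sank. Then hold down the release button on the marker, slide the marker along until its index is in line with the pointer, and let go. Leave the pot, the bottle and the stapler where they are.

Things in the scene. Friction and masses are not known exactly. Their poses are not given: they have to be found in the camera images.
- tester: grey bench tester, fixed. Origin on the counter straight under the pin, z up; the block goes in along its +x, the scale beam runs along +y. In mm in its frame: rear column, front face x = +29; head over it (x -26 to 71, y +-37, z 84 to 116); beam (x -26 to 34, y 35 to 165, z 84 to 116) on a far leg at y = 150
- guide_mouth (a point): on the counter in the middle between the front ends of the two flared steel guides, at tester x = -47, y = 0. Guides 22 mm tall, about 96 mm apart inside at this mouth, narrowing to 65 mm apart from x = -7 to the column, whose front face is the back stop
- pin_tip (a point): tip of the 7 mm steel pin that hangs from the head, 51 mm above the counter when up, 6 mm above the block's top. It sinks into the rubber until the rubber holds it: 7 to 21 mm, differing from block to block and not visible beforehand
- block_center (a point): centre (half-way up) of the loose black rubber block, 110 x 60 x 45 mm (its x, y, z), about 0.25 kg, lying in front of the guides. Fully home, its end touches the back stop: its centre is then at x = -26 mm, y = 0 in the tester's frame, long axis along the tester's x, and it sticks out 55 mm in front of the head
- knob (a joint): travel of the black knob, in m: 0 up, 0.032 fully down (hard stop); springs back when let go; about 2 N to start, 9 to 12 N fully down. Once the rubber holds the pin, the sprung pin yields into the knob while the knob goes on down
- knob_top (a point): middle of the knob's flat top, a mushroom 44 across, 167 above the counter when up; straight above the tester's origin
- pointer (a joint): dark pointer along the white scale, in m: 0 at the start, moved towards the tester's +y by 3.5 times the depth the pin sinks; stays at the deepest reading when the pin goes back up. About 0.025 to 0.075 for a block; with no block under the pin it would run to about 0.09, beyond any block
- pointer_tip (a point): rear tip of the pointer on top of the beam, beside the marker's index (tester frame x = -12, y = 55 + pointer travel, z 121)
- marker (a joint): grey marker along the beam, in m towards the tester's +y, 0 to 0.085, 0 at tester y = 55 mm: same zero and scale as the pointer joint. Locked by a brake (holds about 20 N) while its button is up; moves with under 1 N while the button is down 2 mm or more; stays where it is left
- marker_index (a point): front tip of the marker's thin index finger, which faces the pointer tip; marker body 38 (x) x 34 (y), top 127 above the counter
- release (a joint): travel of the ribbed black release button on top of the marker, in m: 0 up (locked), 0.007 at its stop, springs back; about 6 N to start and 8.4 N fully down. It can be pressed with closed fingertips, which drag the marker along by friction
- release_top (a point): middle of the button's top, 30 (x) x 26 (y), 135.5 above the counter when up, at tester x = +14, y = 55 + marker travel
- net_pot: black net pot standing near, 62 across, 50 high, origin under its centre; leave alone
- bottle: white feed bottle with a red label, 51 across, 125 high, origin under its centre; leave alone
- stapler: red and black desk stapler, 34 x 136 x 45, origin under its centre; leave alone

How it is judged:
By the outcome, as a careful person would: the job done as asked, in the order asked, and still so for the second after the job is handed in, with the robot touching nothing.
It also fails if it takes over 61 s, if anything falls off the work surface, if the arm or the gripper's body presses on something with over 40 N, if the wrist force passes 120 N, or if a joint passes its speed limit or range.

## Working session

There is one attempt and no reset: what is moved stays moved. The work goes in short steps, Python scripts to look and compute and a tool call to move; the robot and the scene stay as the last step left them, time stands still between calls to the robot, and variables do not carry over. Pictures are saved under pics/ and viewed, at most 10 in all, crops included, and the job is handed in when it is done.

Besides the shell and the picture viewer there is one more tool, called after ">>>" as name(argument=value, ...) on one line, values as JSON. jog_arm: Moves the arm, as the interface text tells. Its arguments: {"type":"object","properties":{"turn":{"type":"array","items":{"type":"array","items":{"type":"number"}}},"delta_pos":{"type":"array","items":{"type":"array","items":{"type":"number"}}},"gripper":{"type":"array","items":{"type":"number"}},"grip_force":{"type":"number"}},"required":["turn","delta_pos","gripper"]}

```bash
mkdir -p pics; python3 - <<'E'
from workcell import read_state, vision
import cv2, numpy as np
np.set_printoptions(precision=4,suppress=True)
s=read_state(); print(s['time'],s['tool_pos'],s['tcp_rot'],s['wrist_force'])
for n in ['side','top']:
    cv2.imwrite(f'pics/{n}0.png',vision.read_camera(n)[:,:,::-1]); c=vision.calibration(n); print(n,c)
print(vision.calibration('wrist'))
E
```

```text
0.0 [ 0.2481 -0.6269  0.2299] [-3.0838 -0.588   0.0005] [ 0.6655 -0.4882 -0.2129]
side {'vfov': 51.429855281712335, 'cx': 317.8003212065659, 'cy': 246.99289126910315, 'R': array([[ 0.9592, -0.2827,  0.0011],
       [-0.1264, -0.4322, -0.8929],
       [ 0.2528,  0.8563, -0.4503]]), 't': array([-0.4479,  0.2487,  0.682 ])}
top {'vfov': 46.15967825721545, 'cx': 308.77866096306894, 'cy': 236.14867961657032, 'R': array([[ 0.0225, -0.9997,  0.0034],
       [-0.9965, -0.0227, -0.0805],
       [ 0.0805, -0.0016, -0.9968]]), 't': array([0.0962, 0.5244, 1.308 ])}
{'vfov': 65.70646984690485, 'cx': 315.91124239747967, 'cy': 239.72867536702358, 'mount': array([[-0.0001, -0.964 , -0.2659,  0.0663],
       [ 1.    , -0.0002,  0.0006, -0.0003],
       [-0.0006, -0.2659,  0.964 , -0.1417],
       [ 0.    ,  0.    ,  0.    ,  1.    ]])}
```

View pics/side0.png

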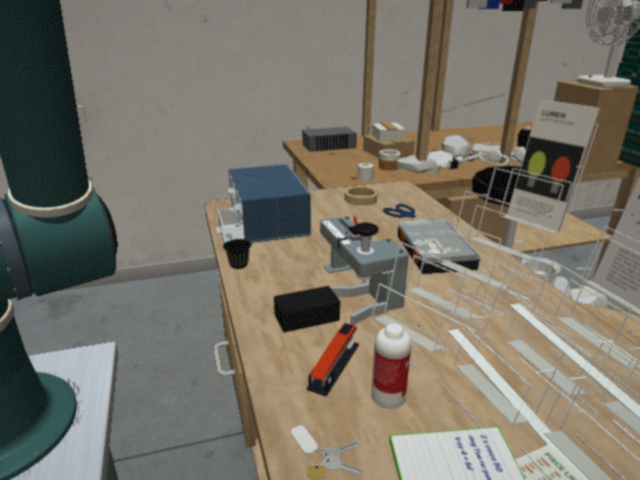

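View pics/top0.png

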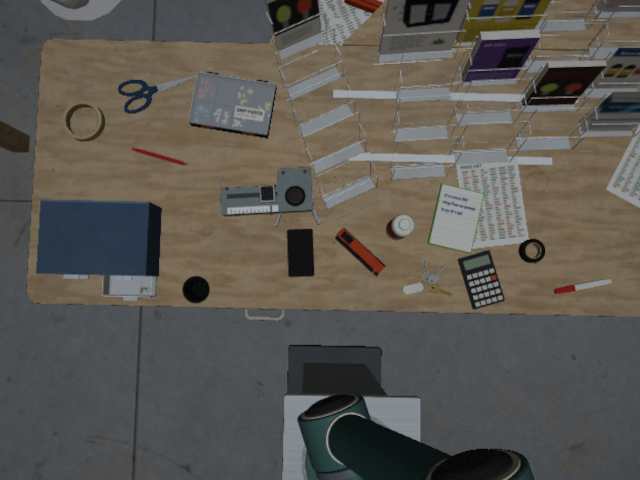

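The side view shows the tester with the block in front. In the top view the knob is near (294,196), the block spans about (288–313, 230–276) and the marker is near (266,192). I'll zoom in on the top view for corners.

```bash
python3 - <<'E'
import cv2
i=cv2.imread('pics/top0.png')[155:295,205:395]
cv2.imwrite('pics/topc.png',cv2.resize(i,None,fx=4.2,fy=4.2,interpolation=cv2.INTER_CUBIC))
E
```

```text
(no output)
```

View pics/topc.png

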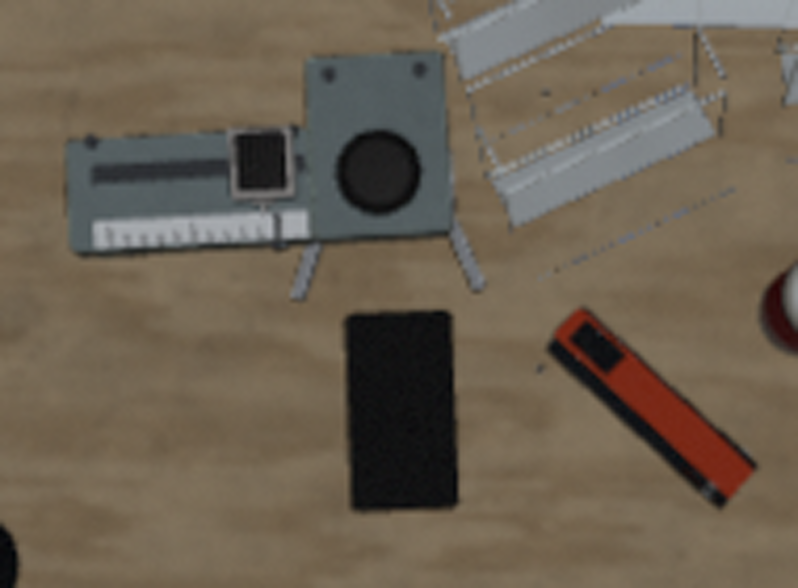

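The crop shows head corners at (306,57), (442,52) and (448,234), beam end at (67,140) and (75,253), knob at (378,172), button at (263,161), and block top corners at (347,315), (451,312), (457,505) and (353,509).

```bash
cat > h.py <<'E'
from workcell import read_state, vision
import cv2, numpy as np
from scipy.optimize import least_squares
from scipy.spatial.transform import Rotation as Ro
np.set_printoptions(precision=4,suppress=True)
def unproj(n,px,z):
    c=vision.calibration(n); f=240/np.tan(np.radians(c['vfov']/2))
    d=c['R'].T@np.array([(px[0]-c['cx'])/f,(px[1]-c['cy'])/f,1]); o=-c['R'].T@c['t']
    return (o+d*(z-o[2])/d[2])[:2]
def T(p,q): # tester xy -> world, p=(x,y,yaw)
    c,s=np.cos(p[2]),np.sin(p[2]); q=np.asarray(q); return np.array([p[0]+c*q[0]-s*q[1],p[1]+s*q[0]+c*q[1]])
E
python3 - <<'E'
from h import *
cr=lambda a:((a[0]+.5)/4.2+204.5,(a[1]+.5)/4.2+154.5)
W=[unproj('top',cr(a),z) for a,z in [((306,57),.116),((442,52),.116),((448,234),.116),((67,140),.116),((75,253),.116),((378,172),.167)]]
t=[(.071,.037),(.071,-.037),(-.026,-.037),(.034,.165),(-.026,.165),(0,0)]
r=least_squares(lambda p:np.concatenate([T(p,q)-w for q,w in zip(t,W)]),[.6,0,0]); print('tester',r.x,'res',r.fun)
print('button',unproj('top',cr((263,161)),.1355), T(r.x,(.014,.055)))
print('ptr',unproj('top',cr((279,213)),.121),T(r.x,(-.012,.055)))
B=np.array([unproj('top',cr(a),.045) for a in [(347,315),(451,312),(457,505),(353,509)]]);print(B,B.mean(0))
e=(B[0]+B[1]-B[2]-B[3])/2; print('len',np.linalg.norm(e),np.linalg.norm(B[0]-B[1]),'yaw',np.arctan2(e[1],e[0]))
for q in [(-.047,0),(-.026,0),(.014,.055),(0,0)]: print(q,T(r.x,q))
c=B.mean(0)-r.x[:2];co,s=np.cos(r.x[2]),np.sin(r.x[2]);print('block in tester',co*c[0]+s*c[1],-s*c[0]+co*c[1])
st=[unproj('top',cr(a),.03) for a in [(583,310),(548,345),(755,466),(722,505)]];print('stapler',st)
print('bottle',unproj('top',(402,226),.1))
E
```

```text
tester [0.595  0.1394 0.0745] res [-0.0005  0.0008  0.0007 -0.0015  0.0004 -0.0034  0.0001  0.0015 -0.0002
  0.0033 -0.0005 -0.0007]
button [0.6047 0.2004] [0.6049 0.1953]
ptr [0.5798 0.1923] [0.5789 0.1933]
[[0.5342 0.1583]
 [0.5371 0.101 ]
 [0.4309 0.0953]
 [0.4274 0.1523]] [0.4824 0.1267]
len 0.10664343002528451 0.05744234700817021 yaw 0.05467652686806576
(-0.047, 0) [0.5481 0.1359]
(-0.026, 0) [0.5691 0.1374]
(0.014, 0.055) [0.6049 0.1953]
(0, 0) [0.595  0.1394]
block in tester -0.11322217299059976 -0.004221615640555183
stapler [array([0.5413, 0.0272]), array([0.5213, 0.0463]), array([ 0.4564, -0.07  ]), array([ 0.4344, -0.0519])]
bottle [ 0.543  -0.0986]
```

>>> jog_arm(turn=[[0, 0, 0], [0, 0, 0], [0, 0, 0], [0, 0, 0], [0, 0, 0], [0, 0, 0], [0, 0, 0], [0, 0, 0], [0, 0, 0], [0, 0, 0], [0, 0, 0], [0, 0, 0], [0, 0, 0], [0, 0, 0], [0, 0, 0], [0, 0, 0], [0, 0, 0], [0, 0, 0]], delta_pos=[[0.0306, -0.0252, 0], [0.0306, -0.0252, 0], [0.0306, -0.0252, 0], [0.0306, -0.0252, 0], [0.0306, -0.0252, 0], [0.0306, -0.0252, 0], [0.0306, -0.0252, 0], [0.0306, -0.0252, 0], [0.0306, -0.0252, 0], [0.0306, -0.0252, 0], [0.0117, -0.033, 0], [0.0117, -0.033, 0], [0.0117, -0.033, 0], [0.0117, -0.033, 0], [0.0117, -0.033, 0], [0.0117, -0.033, 0], [0.0117, -0.033, 0], [0.0117, -0.033, 0]], gripper=[0.03, 0.03, 0.03, 0.03, 0.03, 0.03, 0.03, 0.03, 0.03, 0.03, 0.03, 0.03, 0.03, 0.03, 0.03, 0.03, 0.03, 0.03])

```text
time: 1.6
tool_pos: [0.4293, 0.0008, 0.231]
tcp_rot: [-3.086, -0.588, 0.0]
wrist_force: [1.6, 0.0, -0.0]
width: 0.351
grip_force: 0.0
```

>>> jog_arm(turn=[[0, 0, 0], [0, 0, 0], [0, 0, 0], [0, 0, 0], [0, 0, -0.12], [0, 0, -0.12], [0, 0, -0.12], [0, 0, -0.12], [0, 0, -0.12], [0, 0, -0.12], [0, 0, -0.12], [0, 0, -0.12], [0, 0, -0.12], [0, 0, -0.12], [0, 0, -0.12], [0, 0, -0.12], [0, 0, -0.12], [0, 0, -0.12], [0, 0, -0.12], [0, 0, -0.12]], delta_pos=[[0.004, -0.0307, 0], [0.004, -0.0307, 0], [0.004, -0.0307, 0], [0.004, -0.0307, 0], [0, 0, 0], [0, 0, 0], [0, 0, 0], [0, 0, 0], [0, 0, 0], [0, 0, 0], [0, 0, 0], [0, 0, 0], [0, 0, 0], [0, 0, 0], [0, 0, 0], [0, 0, 0], [0, 0, 0], [0, 0, 0], [0, 0, 0], [0, 0, 0]], gripper=[0.03, 0.03, 0.03, 0.03, 0.03, 0.03, 0.03, 0.03, 0.03, 0.03, 0.03, 0.03, 0.03, 0.03, 0.03, 0.03, 0.03, 0.03, 0.03, 0.03])

```text
time: 3.27
tool_pos: [0.3993, 0.1192, 0.2308]
tcp_rot: [-1.279, -2.869, 0.001]
wrist_force: [-0.1, 0.2, 0.2]
width: 0.351
grip_force: 0.0
```

>>> jog_arm(turn=[[0, 0, -0.12], [0, 0, -0.12], [0, 0, -0.12], [0, 0, -0.12], [0, 0, -0.12], [0, 0, -0.12], [0, 0, -0.12], [0, 0, -0.08], [0, 0, 0], [0, 0, 0]], delta_pos=[[0, 0, 0], [0, 0, 0], [0, 0, 0], [0, 0, 0], [0, 0, 0], [0, 0, 0], [0, 0, 0], [0, 0, 0], [0, 0, 0], [0, 0, 0]], gripper=[0.03, 0.03, 0.03, 0.03, 0.03, 0.03, 0.03, 0.03, 0.03, 0.03])

```text
time: 4.1
tool_pos: [0.3995, 0.1192, 0.2309]
tcp_rot: [0.114, -3.139, 0.0]
wrist_force: [-1.4, 0.9, 0.8]
width: 0.352
grip_force: 0.0
```

```bash
python3 - <<'E'
from h import *
s=read_state(); R=Ro.from_rotvec(s['tcp_rot']).as_matrix(); print(s['time'],s['tool_pos'],R,s['q'],s['width'])
cv2.imwrite('pics/w1.png',vision.read_camera('wrist')[:,:,::-1])
E
```

```text
4.1 [0.3995 0.1192 0.2309] [[-0.9974 -0.0727 -0.0006]
 [-0.0727  0.9974 -0.0001]
 [ 0.0006 -0.0001 -1.    ]] [ 0.2302 -0.2441  2.1174  0.      1.269  -1.4134] 0.3521315524051321
```

View pics/w1.png

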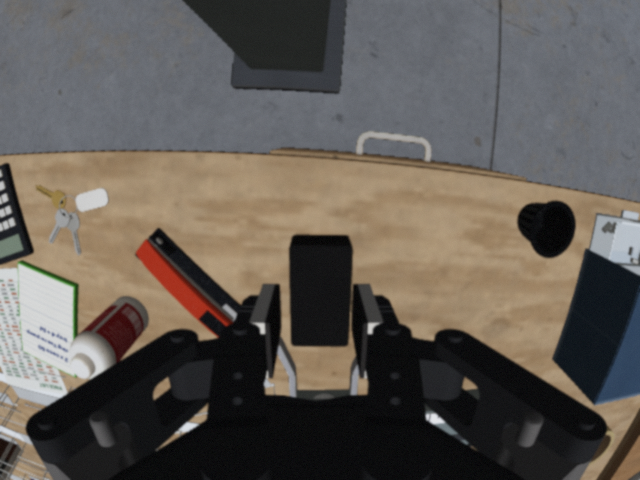

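The block sits centred between the fingers (columns 291–351, fingers symmetric about 320), with its rear end ahead of the fingertips. Next: descend and push.

>>> jog_arm(turn=[[0, 0, 0], [0, 0, 0], [0, 0, 0], [0, 0, 0], [0, 0, 0], [0, 0, 0], [0, 0, 0], [0, 0, 0]], delta_pos=[[0, 0.004, 0.036], [0, 0, 0.036], [0, 0, 0.036], [0, 0, 0.036], [0, 0, 0.036], [0, 0, 0.02], [0, 0, 0.015], [0, 0, 0]], gripper=[0.03, 0.03, 0.03, 0.03, 0.03, 0.03, 0.03, 0.03])

```text
time: 4.82
tool_pos: [0.3959, 0.1224, 0.0128]
tcp_rot: [0.115, -3.132, 0.002]
wrist_force: [-0.6, -0.6, 0.4]
width: 0.352
grip_force: 0.0
```

>>> jog_arm(turn=[[0, 0, 0], [0, 0, 0], [0, 0, 0], [0, 0, 0], [0, 0, 0], [0, 0, 0], [0, 0, 0], [0, 0, 0], [0, 0, 0], [0, 0, 0], [0, 0, 0], [0, 0, 0]], delta_pos=[[-0.008, 0, 0], [-0.008, 0, 0], [-0.008, 0, 0], [-0.008, 0, 0], [-0.008, 0, 0], [-0.008, 0, 0], [-0.008, 0, 0], [-0.008, 0, 0], [-0.008, 0, 0], [-0.008, 0, 0], [-0.008, 0, 0], [-0.008, 0, 0]], gripper=[0.03, 0.03, 0.03, 0.03, 0.03, 0.03, 0.03, 0.03, 0.03, 0.03, 0.03, 0.03])

```text
time: 5.82
tool_pos: [0.4962, 0.1306, 0.016]
tcp_rot: [-0.118, 3.139, 0.0]
wrist_force: [-1.8, 0.9, -1.3]
width: 0.354
grip_force: 0.9
```

>>> jog_arm(turn=[[0, 0, 0], [0, 0, 0], [0, 0, 0]], delta_pos=[[-0.004, 0, 0], [-0.003, 0, 0], [0, 0, 0]], gripper=[0.03, 0.03, 0.03])

```text
time: 6.07
tool_pos: [0.5031, 0.1311, 0.0164]
tcp_rot: [-0.118, 3.138, 0.0]
wrist_force: [0.1, 0.4, 0.8]
width: 0.35
grip_force: 0.1
```

>>> jog_arm(turn=[[0, 0, 0], [0, 0, 0], [0, 0, 0]], delta_pos=[[-0.003, 0, 0], [-0.002, 0, 0], [0, 0, 0]], gripper=[0.03, 0.03, 0.03])

```text
time: 6.32
tool_pos: [0.505, 0.1312, 0.0159]
tcp_rot: [0.118, -3.135, 0.0]
wrist_force: [-8.7, 0.9, 5.0]
width: 0.354
grip_force: 3.6
```

>>> jog_arm(turn=[[0, 0, 0], [0, 0, 0], [0, 0, 0], [0, 0, 0]], delta_pos=[[-0.003, 0, 0], [-0.003, 0, 0], [0, 0, 0], [0, 0, 0]], gripper=[0.03, 0.03, 0.03, 0.03])

```text
time: 6.65
tool_pos: [0.5048, 0.1312, 0.0146]
tcp_rot: [0.118, -3.123, 0.002]
wrist_force: [-19.7, 1.0, 13.8]
width: 0.349
grip_force: 10.3
```

```bash
python3 - <<'E'
from h import *
i=vision.read_camera('top')[155:295,205:395,::-1]
a=cv2.resize(i,None,fx=3,fy=3,interpolation=cv2.INTER_CUBIC)
b=vision.read_camera('side')[190:350,240:440,::-1]
b=cv2.resize(b,None,fx=3,fy=3,interpolation=cv2.INTER_CUBIC)[:420]
cv2.imwrite('pics/m2.png',cv2.resize(np.hstack([a[:420],b[:420]]),None,fx=.68,fy=.68))
E
```

```text
(no output)
```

View pics/m2.png

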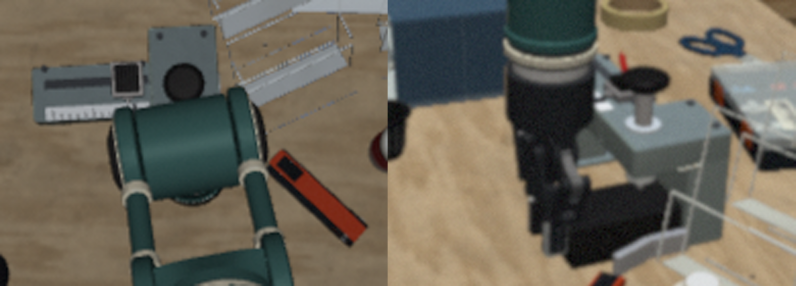

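The block is under the head and between the guides; force reached 20 N with no further motion, and the TCP x matches home. Next: back off, lift, close the fingers.

>>> jog_arm(turn=[[0, 0, 0], [0, 0, 0], [0, 0, 0], [0, 0, 0], [0, 0, 0], [0, 0, 0], [0, 0, 0], [0, 0, 0], [0, 0, 0], [0, 0, 0], [0, 0, 0], [0, 0, 0]], delta_pos=[[0.015, 0, 0], [0.015, 0, 0], [0, 0, -0.036], [0, 0, -0.036], [0, 0, -0.036], [0, 0, -0.036], [0, 0, -0.036], [-0.036, 0.001, 0], [-0.036, 0.001, 0], [-0.036, 0, 0], [0, 0, 0], [0, 0, 0]], gripper=[0.03, 0.03, 0, 0, 0, 0, 0, 0, 0, 0, 0, 0])

```text
time: 7.75
tool_pos: [0.5925, 0.1395, 0.1959]
tcp_rot: [-0.117, 3.139, -0.0]
wrist_force: [0.7, -0.1, -0.6]
width: -0.002
grip_force: 0.0
```

```bash
cat >> h.py <<'E'
def wray(px,s):
    c=vision.calibration('wrist'); f=240/np.tan(np.radians(c['vfov']/2)); u=np.array([px[0]-c['cx'],px[1]-c['cy']]); r=np.hypot(*u); th=r/f
    d=np.r_[u/max(r,1e-9)*np.sin(th),np.cos(th)]
    R=Ro.from_rotvec(s['tcp_rot']).as_matrix(); M=c['mount']
    return R@M[:3,3]+np.array(s['tool_pos']), R@M[:3,:3]@d
def wz(px,z,s):
    o,d=wray(px,s); return (o+d*(z-o[2])/d[2])[:2]
def wproj(X,s):
    c=vision.calibration('wrist'); f=240/np.tan(np.radians(c['vfov']/2)); R=Ro.from_rotvec(s['tcp_rot']).as_matrix(); M=c['mount']
    p=M[:3,:3].T@(R.T@(np.asarray(X)-s['tool_pos'])-M[:3,3]); r=np.hypot(p[0],p[1]); th=np.arctan2(r,p[2])
    return c['cx']+f*th*p[0]/r, c['cy']+f*th*p[1]/r
def inv(p,w):
    c,s=np.cos(p[2]),np.sin(p[2]); d=np.asarray(w)[:2]-p[:2]; return np.array([c*d[0]+s*d[1],-s*d[0]+c*d[1]])
P=np.array([.595,.1394,.0745])
E
python3 - <<'E'
from h import *
s=read_state(); print(s['time'],s['tool_pos'],s['tcp_rot'],s['width'],'tester',inv(P,s['tool_pos']))
im=vision.read_camera('wrist')[:,:,::-1].copy()
cv2.imwrite('pics/w3.png',im)
print([wproj([*T(P,q),z],s) for q,z in [((0,0),.167),((.014,.055),.1355),((-.026,.165),.116),((-.081,.03),.045),((-.081,-.03),.045)]])
E
```

```text
7.75 [0.5925 0.1395 0.1959] [-0.1172  3.1387 -0.0003] -0.0018363719191461516 tester [-0.0025  0.0003]
[(np.float64(315.47368901168653), np.float64(285.9097953326691)), (np.float64(407.2032095145248), np.float64(286.3135974751607)), (np.float64(550.2784793135563), np.float64(217.30041868732675)), (np.float64(354.2955079299942), np.float64(126.87353041210787)), (np.float64(277.1885147386808), np.float64(126.87870943512277))]
```

View pics/w3.png

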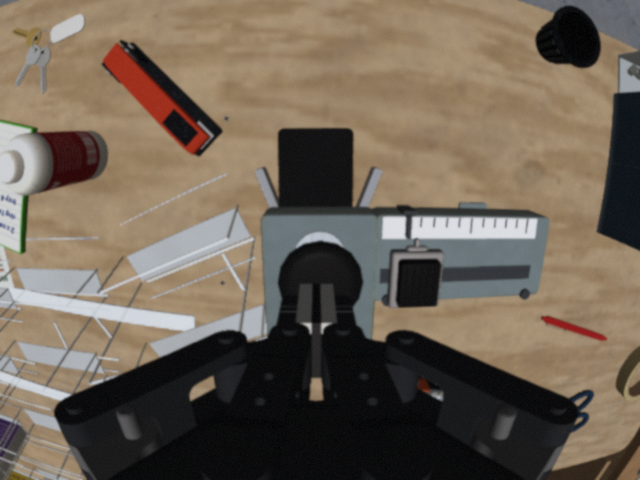

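The block's rear edge is at row 128, columns 278–354, which matches the home prediction of (277–354, 127). The knob is centred at about (320,282) under the tool. The pointer is at the scale start with the marker near it. Next: press.

>>> jog_arm(turn=[[0, 0, 0], [0, 0, 0], [0, 0, 0], [0, 0, 0], [0, 0, 0], [0, 0, 0], [0, 0, 0], [0, 0, 0]], delta_pos=[[0, 0.002, 0.025], [0, 0, 0.008], [0, 0, 0.007], [0, 0, 0.007], [0, 0, 0.006], [0, 0, 0.005], [0, 0, 0], [0, 0, 0]], gripper=[0, 0, 0, 0, 0, 0, 0, 0])

```text
time: 8.47
tool_pos: [0.5893, 0.1416, 0.1397]
tcp_rot: [0.118, -3.138, 0.0]
wrist_force: [-5.5, -0.8, 10.5]
width: 0.004
grip_force: 5.0
```

>>> jog_arm(turn=[[0, 0, 0], [0, 0, 0], [0, 0, 0]], delta_pos=[[0, 0, 0.003], [0, 0, 0.002], [0, 0, 0]], gripper=[0, 0, 0])

```text
time: 8.72
tool_pos: [0.5894, 0.1416, 0.1352]
tcp_rot: [0.118, -3.138, 0.0]
wrist_force: [-6.6, -0.9, 11.1]
width: -0.001
grip_force: 5.4
```

>>> jog_arm(turn=[[0, 0, 0], [0, 0, 0], [0, 0, 0], [0, 0, 0]], delta_pos=[[0, 0, 0.002], [0, 0, 0.002], [0, 0, 0], [0, 0, 0]], gripper=[0, 0, 0, 0])

```text
time: 9.05
tool_pos: [0.5895, 0.1417, 0.1348]
tcp_rot: [0.118, -3.139, -0.0]
wrist_force: [-14.7, -1.6, 26.7]
width: 0.002
grip_force: 13.4
```

Hard stop reached: 27 N and no further travel. Next: release and rise.

>>> jog_arm(turn=[[0, 0, 0], [0, 0, 0], [0, 0, 0], [0, 0, 0], [0, 0, 0], [0, 0, 0], [0, 0, 0]], delta_pos=[[0, 0, -0.01], [0, 0, -0.01], [0, 0, -0.02], [0, 0, -0.03], [-0.01, 0.02, -0.01], [-0.01, 0.035, 0], [0, 0, 0]], gripper=[0, 0, 0, 0, 0, 0, 0])

```text
time: 9.63
tool_pos: [0.6077, 0.2026, 0.2115]
tcp_rot: [-0.121, 3.135, 0.006]
wrist_force: [0.2, -0.3, -0.1]
width: 0.002
grip_force: 0.0
```

```bash
python3 - <<'E'
from h import *
s=read_state(); print(s['time'],s['tool_pos'],s['tcp_rot'],'tester',inv(P,s['tool_pos']))
im=vision.read_camera('wrist')[:,:,::-1].copy()
cv2.imwrite('pics/w4raw.png',im)
x0,y0=230,90
cv2.imwrite('pics/w4.png',cv2.resize(im[y0:y0+200,x0:x0+260],None,fx=3,fy=3,interpolation=cv2.INTER_CUBIC))
print([wproj([*T(P,q),z],s) for q,z in [((0,0),.167),((.014,.055),.1355),((-.026,.165),.116),((-.012,.055),.121)]])
E
```

```text
9.6333 [0.6077 0.2026 0.2115] [-0.1209  3.1347  0.0064] tester [0.0174 0.0621]
[(np.float64(200.01125047398511), np.float64(238.4795782728409)), (np.float64(304.0053271103847), np.float64(246.80743127620184)), (np.float64(467.661461932862), np.float64(181.6863799327463)), (np.float64(304.42130552696307), np.float64(200.7534545366106))]
```

View pics/w4.png

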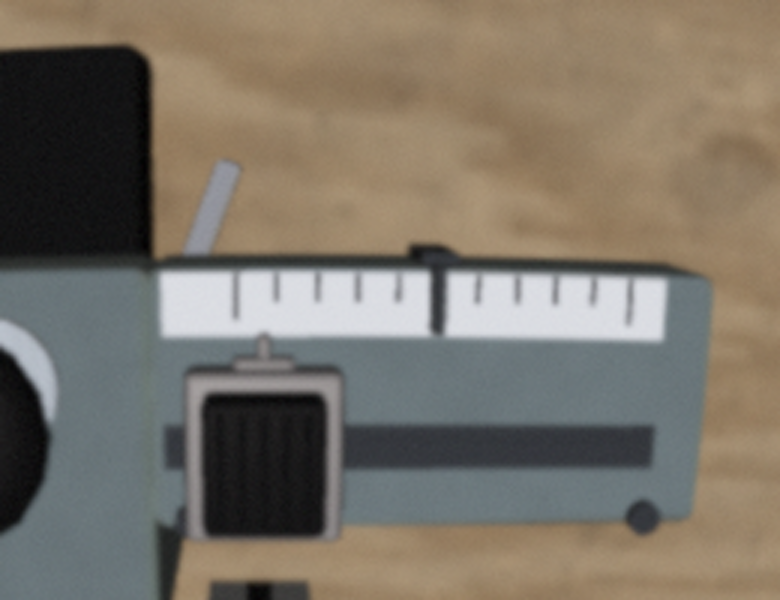

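Pointer tip is at crop (438,333) and index tip at (264,335); the button is centred near (264,465).

```bash
python3 - <<'E'
from h import *
s=dict(tool_pos=np.array([.6077,.2026,.2115]),tcp_rot=np.array([-.1209,3.1347,.0064]))
g=lambda u,v,z: inv(P,wz(((u+.5)/3+229.5,(v+.5)/3+89.5),z,s))
for n,u,v,z in [('ptr',438,333,.121),('idx',264,335,.121),('btn',264,465,.1355),('tick0',236,318,.1165),('tick9',630,322,.1165),('slotR',654,447,.116),('beamfar',711,280,.116),('beamfarback',690,520,.116)]: print(n,g(u,v,z))
E
```

```text
ptr [-0.0124  0.1004]
idx [-0.0117  0.0634]
btn [0.0126 0.0633]
tick0 [-0.0146  0.0574]
tick9 [-0.015   0.1449]
slotR [0.0141 0.1535]
beamfar [-0.0251  0.1643]
beamfarback [0.032  0.1648]
```

>>> jog_arm(turn=[[0, 0, 0], [0, 0, 0], [0, 0, 0], [0, 0, 0], [0, 0, 0], [0, 0, 0], [0, 0, 0]], delta_pos=[[0.004, 0.001, 0.03], [0, 0, 0.03], [0, 0, 0.012], [0, 0, 0.004], [0, 0, 0.004], [0, 0, 0], [0, 0, 0]], gripper=[0, 0, 0, 0, 0, 0, 0])

```text
time: 10.27
tool_pos: [0.6013, 0.1981, 0.1308]
tcp_rot: [0.117, -3.137, 0.001]
wrist_force: [-4.1, -1.5, 6.7]
width: -0.001
grip_force: 3.6
```

>>> jog_arm(turn=[[0, 0, 0], [0, 0, 0], [0, 0, 0], [0, 0, 0], [0, 0, 0], [0, 0, 0], [0, 0, 0], [0, 0, 0], [0, 0, 0], [0, 0, 0], [0, 0, 0], [0, 0, 0]], delta_pos=[[0, 0, 0.001], [0, 0.004, 0], [0, 0.004, 0], [0, 0.004, 0], [0, 0.004, 0], [0, 0.004, 0], [0, 0.004, 0], [0, 0.004, 0], [0, 0.004, 0], [0, 0.003, 0], [0, 0.002, 0], [0, 0, 0]], gripper=[0, 0, 0, 0, 0, 0, 0, 0, 0, 0, 0, 0])

```text
time: 11.27
tool_pos: [0.5988, 0.2357, 0.1306]
tcp_rot: [0.118, -3.138, -0.001]
wrist_force: [-6.0, 0.2, 7.0]
width: 0.002
grip_force: 3.6
```

```bash
python3 - <<'E'
from h import *
s=read_state(); print(s['time'],s['tool_pos'],s['tcp_rot'],s['wrist_force'],'tester',inv(P,s['tool_pos']))
im=vision.read_camera('wrist')[:,:,::-1].copy()
cv2.imwrite('pics/w5raw.png',im)
x0,y0=200,60
print([wproj([*T(P,q),z],s) for q,z in [((.014,.1),.1355),((-.012,.1),.121)]])
cv2.imwrite('pics/w5.png',cv2.resize(im[y0:y0+200,x0:x0+260],None,fx=3,fy=3,interpolation=cv2.INTER_CUBIC))
E
```

```text
11.2667 [0.5988 0.2357 0.1306] [ 0.1179 -3.1381 -0.0005] [-5.9578  0.1727  6.9517] tester [0.011  0.0957]
[(np.float64(326.4020140079454), np.float64(318.4167829343155)), (np.float64(326.1161130414312), np.float64(248.04888045671703))]
```

View pics/w5.png

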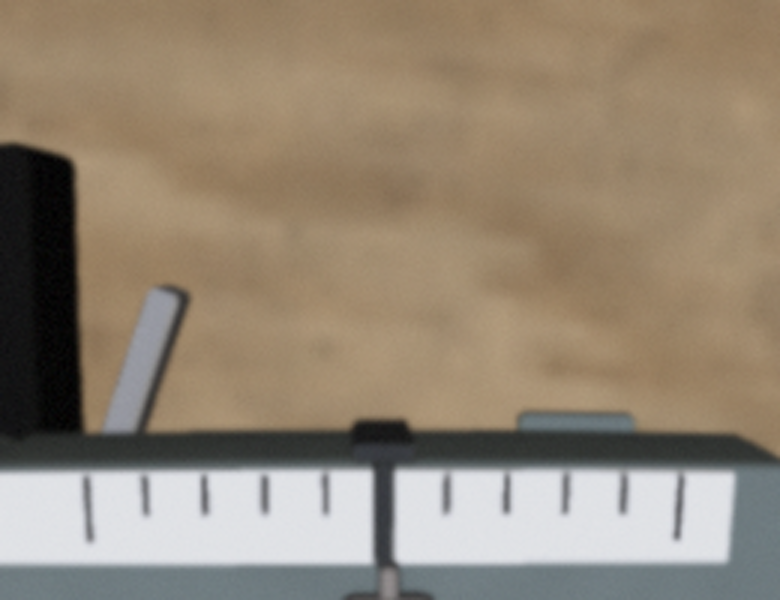

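The pointer tip is at about crop (385,560) and the index at about (388,580), so they line up to about 0.5 mm. I'll check numerically.

```bash
python3 - <<'E'
import cv2,numpy as np
i=cv2.imread('pics/w5raw.png').astype(int)
g=i.sum(2)//3
for r in range(238,262): print(r,g[r,318:342])
E
```

```text
238 [225 226 226 226 223 206 147  82  63  59  60  71 107 165 210 225 226 226
 225 226 226 226 226 226]
239 [226 226 226 225 223 205 147  82  63  59  61  68 110 165 209 224 226 226
 226 227 227 226 226 226]
240 [225 226 226 225 224 205 148  86  61  58  62  73 107 164 210 224 226 226
 226 225 227 226 226 224]
241 [225 225 226 226 224 203 149  86  62  59  60  72 108 165 209 223 225 227
 226 227 227 227 225 225]
242 [226 226 226 226 225 205 148  85  62  61  62  69 107 164 209 223 227 227
 226 226 226 226 226 226]
243 [226 226 226 226 223 204 147  83  61  61  61  69 109 166 209 225 226 226
 225 227 226 226 226 225]
244 [227 226 226 225 224 205 148  87  61  60  63  70 106 164 209 225 226 226
 226 225 226 226 227 225]
245 [225 226 225 226 223 205 153  91  65  60  59  69 104 158 206 223 227 225
 227 226 225 226 225 227]
246 [222 222 223 223 222 203 157 100  69  60  62  65  91 143 192 214 220 223
 223 222 222 224 221 222]
247 [202 204 204 205 203 187 151 103  69  62  61  62  72 107 155 187 200 203
 206 203 204 205 204 203]
248 [160 159 158 162 158 151 129 100  73  67  70  72  72  80 108 142 1
[... 671 characters left out ...]
 116 117 111 104 105 120 134 141 137 125 109  98 106 110
 113 115 114 115 116 117]
256 [108 110 108 110 109 109 102  97 104 120 133 141 136 126 107  91  92 100
  99 100 100 104 106 110]
257 [ 91  89  90  86  88  90  86  81  96 116 133 140 136 123 102  79  76  76
  77  80  76  80  86  89]
258 [ 72  70  69  72  72  70  70  74  90 112 128 135 131 120  98  71  63  64
  65  65  66  64  67  71]
259 [ 75  75  76  75  76  77  75  79  90 106 118 121 121 108  96  82  76  76
  74  77  75  77  74  72]
260 [ 93  93  95  93  92  95  94  96  99 106 111 112 111 107 102  98  96  96
  91  93  97  95  95  92]
261 [113 112 114 116 112 113 114 116 114 116 119 115 116 115 116 115 113 113
 114 114 117 114 116 112]
```

>>> jog_arm(turn=[[0, 0, 0], [0, 0, 0], [0, 0, 0]], delta_pos=[[0, -0.0006, 0], [0, 0, 0], [0, 0, 0]], gripper=[0, 0, 0])

```text
time: 11.57
tool_pos: [0.5989, 0.2349, 0.1306]
tcp_rot: [0.117, -3.138, -0.001]
wrist_force: [-5.2, 0.1, 7.2]
width: 0.001
grip_force: 3.6
```

```bash
python3 - <<'E'
from h import *
s=read_state(); print(s['tool_pos'],s['wrist_force'])
i=vision.read_camera('wrist').astype(int)
g=i.sum(2)//3
for r in (240,244,247,248,250,252,254,256): print(r,g[r,318:342])
E
```

```text
[0.5989 0.2349 0.1306] [-5.2046  0.1394  7.1561]
240 [226 225 226 226 226 225 217 189 136  85  65  59  63  72 112 172 211 223
 226 226 225 226 226 226]
244 [226 227 226 225 226 226 217 190 141  88  65  61  62  71 113 171 210 223
 226 226 226 227 226 226]
247 [204 205 205 204 204 203 202 188 146  93  63  60  61  78 120 173 195 205
 204 203 204 202 206 205]
248 [161 159 159 161 160 159 154 142 109  82  74  71  73  74  99 139 156 160
 160 158 159 157 158 161]
250 [119 122 122 120 117 117 116 104  97 107 118 123 122 108 100 100 116 116
 117 119 120 119 120 121]
252 [117 119 120 119 119 119 114 107 105 121 134 142 137 126 107 101 109 116
 117 119 116 117 118 120]
254 [119 118 119 119 117 118 111 103 106 122 136 142 137 126 108 101 109 115
 119 116 117 119 117 118]
256 [109 110 107 109 108 106 103  96 103 120 136 141 137 126 106  89  93  98
 101 100 102 102 106 108]
```

Both are centred at column 329.2. Next: let go and clear.

>>> jog_arm(turn=[[0, 0, 0], [0, 0, 0], [0, 0, 0], [0, 0, 0], [0, 0, 0], [0, 0, 0], [0, 0, 0], [0, 0, 0], [0, 0, 0]], delta_pos=[[0, 0, -0.002], [0, 0, -0.002], [0, 0, -0.003], [0, 0, -0.01], [0, 0, -0.025], [0, 0, -0.03], [0, 0, -0.01], [0, 0, 0], [0, 0, 0]], gripper=[0, 0, 0, 0, 0, 0, 0, 0, 0])

```text
time: 12.37
tool_pos: [0.6002, 0.235, 0.2113]
tcp_rot: [-0.118, 3.137, 0.001]
wrist_force: [-0.2, 0.0, -0.6]
width: 0.003
grip_force: 0.0
```

```bash
python3 - <<'E'
from h import *
s=read_state(); print(s['time'],s['tool_pos'],s['wrist_force'])
im=vision.read_camera('wrist')[:,:,::-1].copy()
cv2.imwrite('pics/w6.png',cv2.resize(im[90:290,190:450],None,fx=3,fy=3,interpolation=cv2.INTER_CUBIC))
u,v=wproj([*T(P,(-.012,.0975)),.121],s); print(u,v)
g=im.astype(int).sum(2)//3; u,v=int(u),int(v)
for r in range(v-10,v+10,2): print(r,u-12,g[r,u-12:u+12])
E
```

```text
12.3667 [0.6002 0.235  0.2113] [-0.2116  0.0188 -0.6134]
320.06438378379926 209.02382729466223
199 308 [222 221 220 212 209 215 219 222 222 221 222 221 218 204 165 107  70  65
  93 145 192 213 221 223]
201 308 [221 222 221 221 221 222 222 223 221 222 220 221 219 206 166 109  71  67
  90 144 190 213 221 221]
203 308 [222 221 222 222 221 221 222 222 223 222 222 221 219 207 167 109  72  65
  93 145 189 213 220 221]
205 308 [222 222 221 222 223 222 222 222 222 222 223 221 220 205 168 109  70  66
  91 142 190 213 221 222]
207 308 [222 220 222 222 222 222 221 221 221 220 222 221 219 212 186 127  75  66
  97 149 192 213 221 220]
209 308 [199 199 200 200 201 200 200 199 199 199 195 191 191 187 167 120  84  74
  98 142 178 189 191 191]
211 308 [131 130 134 131 132 133 134 132 133 133 131 128 127 119 112 116 123 121
 117 116 120 124 126 126]
213 308 [113 115 114 115 115 115 114 117 115 116 115 115 113 107 100 118 135 137
 125 113 113 113 114 113]
215 308 [116 113 113 114 115 115 111 109 107 103 100 101  99  94  93 113 131 135
 122 109 101  99 101  98]
217 308 [114 113 113 114 112 108  99  91  92  90  93  89  89  90  93 104 116 115
 108 101  94  92  92  92]
```

View pics/w6.png

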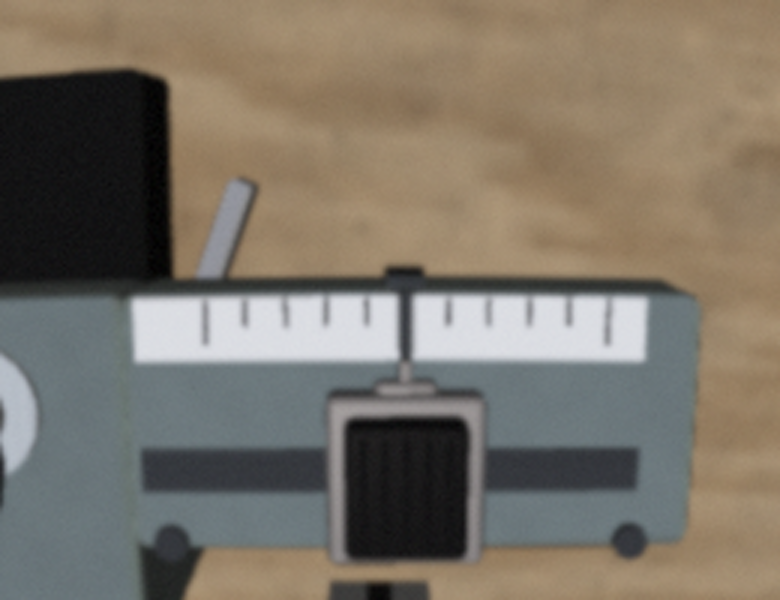

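Index and pointer are in line at about (405,365) with the button up, and the robot is clear. I'm handing the job in.

```bash
python3 -c "from workcell import ticket; print(ticket.finish_job())"
```

```text
the job is handed in; nothing more can be done
None
```

The block is home, the knob was pressed to its stop and released, and the marker index is set level with the pointer to within about 0.5 mm; the job was handed in at about 12.4 s, with no verdict returned.

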